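# Free the hold-down clamp beside the mitre saw

### The arm

A 6-joint arm with a two-finger parallel gripper is mounted at the origin on the work surface. World frame = base frame: x ahead of the robot, y to its left, z up, the work surface at z = 0. Lengths are in m, angles in rad, forces in N, time in s.
With the tool pointing down it reaches from about 0.325 to 0.75 m from the base axis. Payload 7.6 kg.
Tool frame: the origin (TCP) lies at the very end of the fingers, on their centre line; the grasp point (between the pads) lies 19 mm behind it (env.grip_depth is the distance from the TCP to the grasp point, in m); z points along the fingers, y is the line along which they close (so a half turn about z gives the same grasp; the last joint's range is limited). The gripper opens to 85 mm and grips with 20 to 120 N. Pads are 22 mm wide; open, the fingers measure 114 mm over their backs; the gripper's body (76 mm by 85 mm) begins 54 mm behind the grasp point. The pads swing forward as they close: fully open they stand 13 mm farther back than shut.
Start: joints at [-1.199, 0.052, 1.401, -0, 1.689, -0.07], TCP at [0.224, -0.475, 0.231] pointing down, gripper open.
Joint ranges: [-2.9, 2.9], [-0.91, 2.17], [0.12, 2.37], [-1.06, 4.2], [0.26, 2.73], [-2.93, 2.93]. Speed limits (rad/s): [2.57, 2.57, 3.01, 3.14, 3.14, 3.14].

### API

Orientations are given as a unit quaternion [w, x, y, z].
In Python, from bench import env, monitor, snapshot gives the robot as it stands (env), with the cameras as plain functions and the readings (monitor).
- The arm moves only by the shell command python3 shift.py FILE [FORCE], which reads ROWS from the file FILE. ROWS is a JSON list of rows, 1 to 10 of them, each of 5 numbers: the finger opening in m, then dx, dy, dz in shares of the most that a row can go, 1 being 50 mm, then a turn about the tool's z in a scale on which 1.0 is pi rad; each row shifts and turns the commanded pose from where the row before left it, along the tool's axes as they then stand; what a row does not reach is not made up. A row lasts 1/10 s, in which the tool goes at most 0.05 m and 0.15 rad, less where a joint would pass 70% of its speed; a pose out of reach is approached as far as the arm can. The fingers move at their own pace and stop on an object; FORCE is the grip in N (left out, the last holds). Time passes only in rows, so rows that do not move let the fingers close. It prints the time, the measured TCP pose, the force, the opening and the grip force at its end. Shift and turn numbers lie between -1 and 1, and a call with a number outside is refused. Input that does not fit is refused with a message, and nothing moves.
- monitor.sense(): the state, without advancing time (a new reading comes with each control period).
- snapshot(name): name is "scene" or "top"; returns a dict with "img" (384x512x3 uint8, blue, green, red), "fx", "fy", "cx", "cy" (pixels), "k1" (the pictures are not rectified: a ray, as slopes to the right and down, at radius r is drawn at 1 + k1 r^2 times it, then the intrinsics apply), "eye" and "orientation" of the camera in the world. Camera axes: x right, y up, looking along -z (the intrinsics and any distortion apply to the point x, -y, -z); pixel columns grow to the right and rows downward; lengths in m; the calibration is good to about 2 mm. A picture is of the moment at which its call begins. There is no depth.
- env.hand_in(): hands the job in; it is judged then, once.
The state is a dict: "clock": time; "qpos": joint angles; "dq": joint speeds; "effort": joint torques, N m; "tool_pos": TCP position; "tcp_rot": TCP orientation; "ft_force": force on the tool from outside, world axes, zero at the start; "torque": the same for the moment, N m; "width": finger opening in m; "gripper_force": force on a finger pad.
Only numpy, scipy, OpenCV 4.12 (cv2) and the standard library are available. Lean on these libraries where they do the work, as an engineer would, in place of code of your own. Each camera call takes 0.05 s, during which the arm holds its last target. There are 200 camera calls.

### The job

Release the red hold-down bar: back the brass wing nut off (anticlockwise seen from above) until it clears the slotted lug, swing the eyebolt out of the slot, and lower it slowly, without ever letting it drop, until it lies on the rubber-tipped rest stud in front of it; then let go. Feel your way: do not force the bolt or its nut against the lug or the stud, and leave the board and the other things on the bench where they are.

Things in the scene. Friction and masses are not known exactly. Their poses are not given: they have to be found in the camera images.
- clamp_base: Grey steel base plate of the clamp, fixed to the bench, 285 x 110 x 15 mm (x from -160 to +125 mm of its origin, which is on its underside). Its x axis runs from the eyebolt end (-x, turned towards the robot within 0.45 rad) to the bar's hinge (+x). Two 9 mm ears hold the eyebolt's pin; two posts 98 mm high hold the bar's hinge.
- hold_bar: Red bar, 36 mm wide, 12 thick, origin on its hinge axis, 89 mm above the bench; x as the base's. 165 mm along -x its end is a lug with an 11 mm slot open to -x; the fork ends 17 mm past the bolt's axis with a 2.5 mm lip that catches the nut. A spring (1 N/mm) lifts it: it follows the nut by up to 1 to 5 mm over its lowest place (top 95 mm), by its unknown weight, then stays behind.
- bolt_pivot (a point): Hinge pin of the eyebolt, on the base 80 mm from its origin along the base's -x and 35 mm above the bench; the pin runs along the base's y. Axes as the base's.
- eyebolt (a joint): Swing of the steel eyebolt (8 mm thick, reaching 108 mm from its pin): 0 upright in the slot, grows as it swings out towards the base's -x. It comes to lie on the rest stud somewhere between 1.0 and 1.4 rad, by the stud's height. The hinge is light: it stands by itself up to about 0.3 rad, beyond that it falls if not held (bolt and nut 0.15 kg).
- wing_nut (a joint): Turn of the wing nut in rad: 0 with its flange 60 mm from the pin, at the lug's lowest place; grows anticlockwise from above (loosening); starts at 0 to 0.8; thread ends at 5.5. Quick thread: it rises 16 mm a turn (2.55 mm/rad), takes about 0.08 N m and stays as left. It swings past the lip once about 5 mm above the lug, at some 2.5 to 3.8 rad; if the pull meets resistance, turn further.
- nut_grip (a point): Brass wing nut, point on its axis 28 mm above the underside of its 22 mm flange (4 mm thick; above it an 18 mm hub to 10 mm). The wings are one straight blade 46 mm long, 10 thick, from 12 to 34 mm above the underside. Site z: the bolt's axis, away from the pin. The blade lies in the bolt's swing plane (along the base's x) at joint value 3.5. The bolt's end stands up to 14 mm above the wings.
- rest_block: Foot of the rest stud, on the base plate 134 mm along its -x, 24 x 30 x 6 mm, origin at its underside. The stud's black rubber ball tip, 14 mm across, has its centre 20 to 38 mm above the foot's underside: it is screwed to a different height each time, not reported. The tip is sprung: it gives 1 mm for 2.5 N, up to 8 mm. The bolt's shank comes to lie on it about 54 mm from the pin.
- board: Loose pine board 70 x 300 x 38 mm lying across the base under the bar; origin centre of underside. To stay.
- tape_case: Red round tape case, 76 mm across, 34 mm high; bystander, to stay.
- offcut: Wooden offcut 90 x 45 x 20 mm; bystander, to stay.
- screwdriver: Screwdriver lying on the bench; bystander, to stay.
- glue: Yellow glue bottle, 56 mm across, 150 mm high; bystander, to stay.
- brush: Hand brush lying on the bench; bystander, to stay.
- screw_bin: Grey open bin 100 x 130 x 60 mm; bystander, to stay.

How it is judged:
On the way, in this order (a step that is already met when the one before it is completed fails the run):
1. the wing nut is backed off clear of the lug (no contact between the bolt with its nut and the bar) while the bolt still stands within 0.25 rad of upright (contact force between eyebolt and hold_bar below 0.3 N and value of joint wing_nut above 2 rad and value of joint eyebolt below 0.25 rad), for 0.1 s.
2. the eyebolt is swung out past 0.95 rad and lies on the rest stud (value of joint eyebolt above 0.95 rad and contact force between eyebolt and rest_block above 0.15 N), for 0.2 s.
At the end, for the whole second after the job is handed in: The eyebolt is out of the slot, lying at rest on the rest stud (past 0.95 rad, touching the stud with at least 0.15 N), and neither it nor its nut touches the bar (all of step 2 and velocity of joint eyebolt between -0.1 and 0.1 rad/s and contact force between eyebolt and hold_bar below 0.3 N).
It fails at once if the bolt or its nut is forced against the bar: more than 20 N between them (contact force between eyebolt and hold_bar above 20 N).
It fails at once if the bolt is dropped or pressed on the rest stud: more than 10 N between them (contact force between eyebolt and rest_block above 10 N).
It fails at once if the bolt is let fall: it swings faster than 2 rad/s (velocity of joint eyebolt above 2 rad/s or velocity of joint eyebolt below -2 rad/s).
It fails at once if the fingers press on the red bar with more than 15 N (contact force between the fingers and hold_bar above 15 N).
It fails at once if the board or another thing on the bench is shifted by more than 25 mm (distance of any of board, tape_case, offcut, screwdriver, glue, brush, screw_bin from where it was at the start of the episode above 0.025 m).
It also fails if it takes over 64 s, if anything falls off the work surface, if the arm or the gripper's body presses on something with over 40 N, if the wrist force passes 120 N, or if a joint passes its speed limit or range.

## Working session

There is one attempt and no reset: what is moved stays moved. The work goes in short steps, Python scripts to look and compute and a shell command to move; the robot and the scene stay as the last step left them, time stands still between calls to the robot, and variables do not carry over. Pictures are saved under pics/ and viewed, at most 10 in all, crops included, and the job is handed in when it is done.

```bash
ls; mkdir -p pics
python3 - <<'E'
from bench import env, monitor, snapshot
import cv2
print(monitor.sense())
for n in("scene","top"):
    s=snapshot(n); cv2.imwrite(f"pics/{n}0.png",s["img"]); print({k:v for k,v in s.items() if k!="img"})
E
```

```text
bench.py
pics
shift.py
{'clock': 0.0, 'qpos': array([-1.19931544e+00,  5.28497027e-02,  1.40175969e+00, -6.70078822e-06,
        1.68859062e+00, -7.03231707e-02]), 'dq': array([-2.25886249e-03, -2.02079431e-03, -2.79160152e-04, -9.21328027e-04,
        3.30894525e-05,  6.58289861e-04]), 'effort': array([ 1.34273745e-03, -3.81663251e+01, -3.60188842e+01,  1.10403505e-05,
        6.24270047e-03,  1.15064771e-05]), 'tool_pos': array([ 0.22437042, -0.47429807,  0.230448  ]), 'tcp_rot': array([-7.94088437e-04,  9.75699973e-01,  2.19109371e-01, -1.23850512e-04]), 'ft_force': array([-0.10270128, -1.08086053,  0.27798881]), 'torque': array([ 3.31840365e-02, -2.71156692e-02, -8.01901143e-05]), 'gripper_force': 0.0, 'width': 0.08517577306617531}
{'fx': 462.7933334532482, 'fy': 462.7933334532482, 'cx': 258.7190969879767, 'cy': 190.56277983809503, 'k1': -0.05963552102483866, 'eye': array([ 1.55042475, -0.50635497,  1.09326513]), 'orientation': array([0.77673451, 0.34901313, 0.20640586, 0.48194394])}
{'fx': 479.87304627474657, 'fy': 479.87304627474657, 'cx': 258.5674841300324, 'cy': 185.0777117226941, 'k1': -0.09245316486441997, 'eye': array([0.19258362, 0.00290838, 1.95019272]), 'orientation': array([ 0.7285444 ,  0.07187034, -0.07127583, -0.67747876])}
```

Run:
```python
import cv2
for n in("scene","top"):
    i=cv2.imread(f"pics/{n}0.png"); cv2.imwrite(f"pics/{n}0b.png",cv2.resize(i,(800,600),interpolation=cv2.INTER_CUBIC))
```

```text
(no output)
```

View pics/scene0b.png

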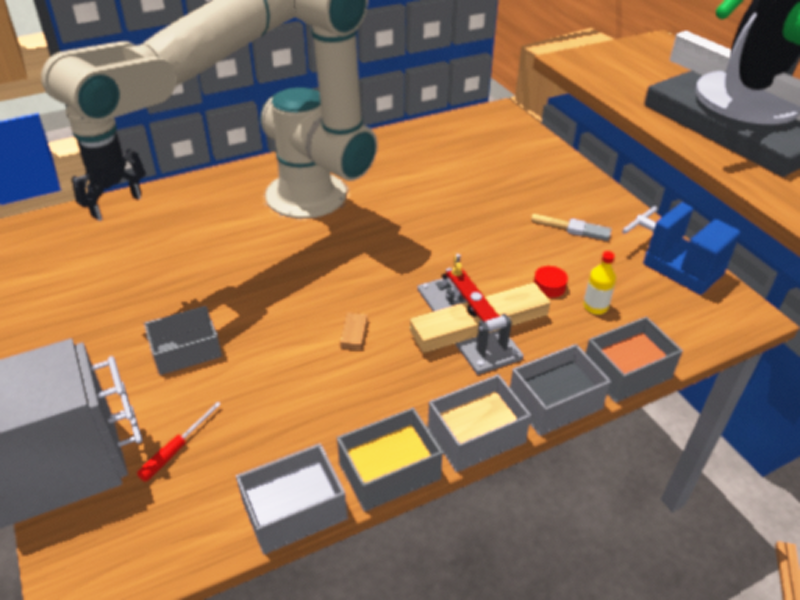

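View pics/top0b.png

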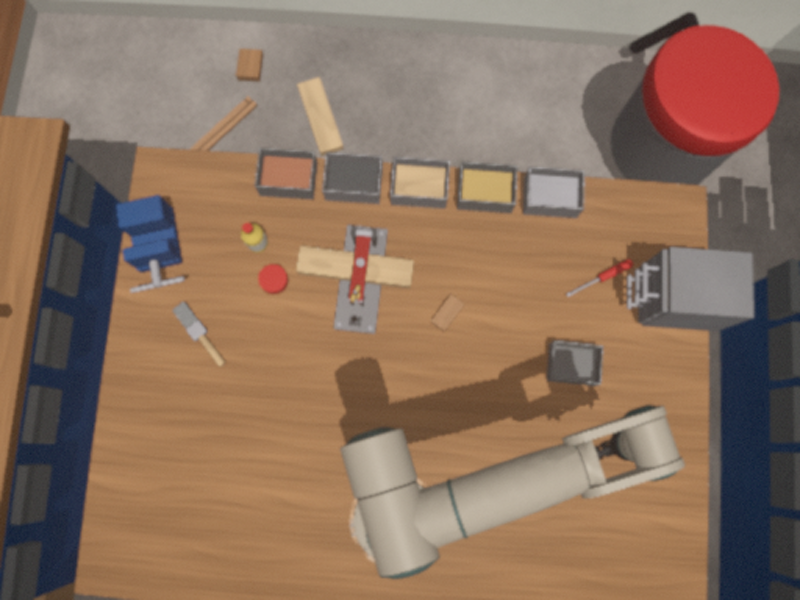

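The scene view shows the clamp around (470,310) and the top view shows it around (360,280), both in upscaled pixels. I'll zoom in on both.

```bash
cat > h.py <<'E'
import numpy as np, cv2
from scipy.spatial.transform import Rotation as R
def rot(q): return R.from_quat([q[1],q[2],q[3],q[0]]).as_matrix()
def proj(s,P):
    P=np.atleast_2d(P); c=(P-s["eye"])@rot(s["orientation"])
    u=c[:,0]/-c[:,2]; v=-c[:,1]/-c[:,2]; f=1+s["k1"]*(u*u+v*v)
    return np.c_[s["cx"]+s["fx"]*u*f, s["cy"]+s["fy"]*v*f]
def at_z(s,px,z):
    from scipy.optimize import fsolve
    return fsolve(lambda a: proj(s,[a[0],a[1],z])[0]-px,[0.5,0])
def crop(img,x0,y0,w,h,k):
    c=cv2.resize(img[y0:y0+h,x0:x0+w],None,fx=k,fy=k,interpolation=cv2.INTER_CUBIC)
    for i in range(0,w,10): cv2.putText(c,str(x0+i),(i*k,8),0,.3,(255,255,255),1); cv2.line(c,(i*k,10),(i*k,16),(255,255,255),1)
    for j in range(0,h,10): cv2.putText(c,str(y0+j),(0,j*k+4),0,.3,(255,255,255),1); cv2.line(c,(20,j*k),(26,j*k),(255,255,255),1)
    return c
E
python3 - <<'E'
from h import *
a=cv2.imread("pics/scene0.png");b=cv2.imread("pics/top0.png")
A=crop(a,255,155,90,85,7);B=crop(b,200,135,60,85,7)
c=np.hstack([A,B]);print(c.shape)
cv2.imwrite("pics/z0.png",cv2.resize(c,(800,int(c.shape[0]*800/c.shape[1])),interpolation=cv2.INTER_AREA))
E
```

```text
(595, 1050, 3)
```

View pics/z0.png

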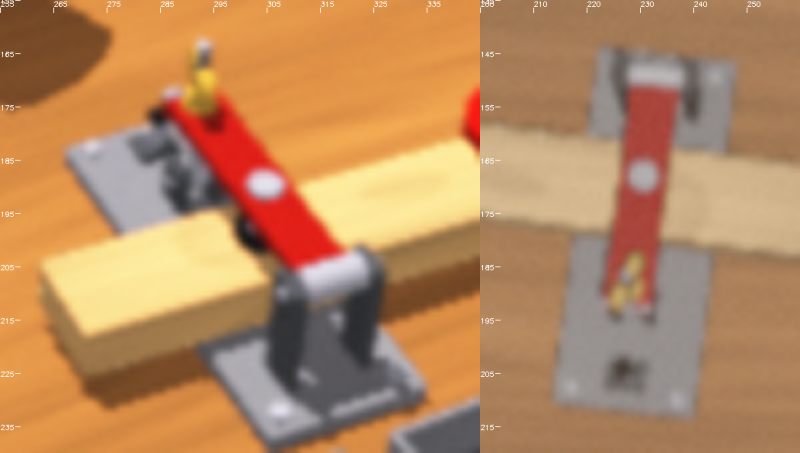

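```bash
cat >> h.py <<'E'
def load():
    import pickle; return pickle.load(open("cams.pkl","rb"))
E
python3 - <<'E'
from bench import env, monitor, snapshot
from h import *
import pickle
from scipy.optimize import least_squares
C={n:snapshot(n) for n in("scene","top")}; pickle.dump(C,open("cams.pkl","wb"))
L=lambda x,y:(x,y,.015)
obs=[("top",L(-.16,.055),(213.7,210.4)),("top",L(-.16,-.055),(240.1,213)),("top",L(.125,-.055),(248,146.6)),("top",L(.125,.055),(222.5,144.4)),
("scene",L(-.16,-.055),(267.2,183.5)),("scene",L(.125,.055),(335.1,227.8)),("scene",L(.125,-.055),(306,237))]
def W(p,P):
    c,s=np.cos(p[2]),np.sin(p[2]); return np.array([p[0]+c*P[0]-s*P[1],p[1]+s*P[0]+c*P[1],P[2]])
f=lambda p,o=obs:np.concatenate([proj(C[n],W(p,P))[0]-q for n,P,q in o])
for o in(obs,obs[:4],obs[4:]):
    r=least_squares(f,[.5,0,0],args=(o,)); print(r.x,r.fun.round(1))
p=least_squares(f,[.5,0,0]).x
print("pivot",W(p,(-.08,0,.035)))
# nut blade ends & points predicted
for n,P in[("pin",(-.08,0,.035)),("nutgrip@0.4",(-.08,0,.124)),("boltend",(-.08,0,.143)),("rest",(-.134,0,.02)),("hinge",(0.085,0,.089)),("lugend",(-.097,.018,.095)),("lugend-",(-.097,-.018,.095))]:
    print(n,W(p,P).round(3),*[proj(C[k],W(p,P))[0].round(1) for k in C])
for q in[(229.1,182.8),(225.7,192.8)]: print(at_z(C["top"],q,.124))
E
```

```text
[ 0.63083353  0.13604073 -0.03401917] [-0.6 -0.3 -0.2 -0.  -0.4 -0.7 -0.9 -1.2 -1.3 -0.8 -0.1 -0.6 -1.   0.6]
[ 0.62870521  0.13354903 -0.03678941] [-0.2  0.2  0.2  0.5  0.2 -0.1 -0.3 -0.7]
[ 0.63274887  0.13820237 -0.04074159] [-0.3 -0.8  0.6 -0.3 -0.4  0.8]
pivot [0.55087981 0.13876174 0.035     ]
pin [0.551 0.139 0.035] [290.5 188.1] [228.5 191.4]
nutgrip@0.4 [0.551 0.139 0.124] [292.2 168.1] [227.2 187.1]
boltend [0.551 0.139 0.143] [292.6 163.6] [227.  186.1]
rest [0.497 0.141 0.02 ] [283.2 182. ] [227.1 205.1]
hinge [0.716 0.133 0.089] [316.2 207.6] [232.6 148.8]
lugend [0.535 0.157 0.095] [294.  170.4] [222.6 192.3]
lugend- [0.533 0.121 0.095] [284.5 173.2] [231.7 193.2]
[0.56839756 0.13303246]
[0.52799995 0.14283798]
```

Clamp yaw is about -0.035, with the bolt axis at about (0.551, 0.139). The blade reads about -0.2 rad relative to the clamp, so the nut is near 0.16 rad. I'll move above it, with the tool staying down.

Units first: shifts go in shares of 50 mm and turns go in shares of pi rad. So 0.0348 m is 0.696, -0.0259 m is -0.518.

```bash
echo '[[0.085, 0.696, -0.518, 0, 0], [0.085, 0.696, -0.518, 0, 0], [0.085, 0.696, -0.518, 0, 0], [0.085, 0.696, -0.518, 0, 0], [0.085, 0.696, -0.518, 0, 0], [0.085, 0.696, -0.518, 0, 0], [0.085, 0.696, -0.518, 0, 0], [0.085, 0.696, -0.518, 0, 0], [0.085, 0.696, -0.518, 0, 0], [0.085, 0.696, -0.518, 0, 0]]' > next.json && python3 shift.py next.json 20
echo '[[0.085, 0.696, -0.518, 0, 0], [0.085, 0.696, -0.518, 0, 0], [0.085, 0.696, -0.518, 0, 0], [0.085, 0.696, -0.518, 0, 0], [0.085, 0.696, -0.518, 0, 0], [0.085, 0.696, -0.518, 0, 0], [0.05, 0, 0, 0, 0.0446], [0.05, 0, 0, 0, 0.0446], [0.05, 0, 0, 0, 0.0446], [0.05, 0, 0, 0, 0.0446]]' > next.json && python3 shift.py next.json
echo '[[0.05, 0, 0, 0, 0.0382], [0.05, 0, 0, 0, 0], [0.05, 0, 0, 0, 0], [0.05, 0, 0, 0, 0]]' > next.json && python3 shift.py next.json
python3 - <<'E'
from bench import env, monitor, snapshot
from h import *
s=monitor.sense();M=rot(s["tcp_rot"]);print(s["tool_pos"],s["qpos"],M.round(3),s["width"],s["ft_force"])
p=(0.6308,0.1360,-.034)
C=load()
# brass centroid in both initial images
for n,(x0,x1,y0,y1) in {"scene":(286,300,158,180),"top":(219,235,178,200)}.items():
    im=C[n]["img"] if n not in() else 0
    im=cv2.imread(f"pics/{n}0.png")
    h=cv2.cvtColor(im,cv2.COLOR_BGR2HSV)[y0:y1,x0:x1].astype(int)
    m=(h[...,0]>16)&(h[...,0]<34)&(h[...,1]>110)&(h[...,2]>90)
    yy,xx=np.nonzero(m);P=np.c_[xx+x0,yy+y0];print(n,len(P),P.mean(0),P.min(0),P.max(0))
    w,v=np.linalg.eigh(np.cov(P.T));print(v[:,1])
    if n=="top": print(at_z(C[n],P.mean(0),.120))
E
```

```text
clock: 1.2
tool_pos: [0.4288, -0.0899, 0.2313]
tcp_rot: [0.0, 0.976, 0.219, 0.0]
ft_force: [0.6, -0.8, -1.0]
width: 0.0849
gripper_force: 0.0
clock: 2.2
tool_pos: [0.5506, 0.1382, 0.2308]
tcp_rot: [0.0, 0.998, -0.062, -0.0]
ft_force: [-0.2, -0.4, -1.1]
width: 0.0498
gripper_force: 0.0
clock: 2.6
tool_pos: [0.5506, 0.1381, 0.2312]
tcp_rot: [0.0, 0.993, -0.118, -0.0]
ft_force: [-0.2, -0.1, 0.1]
width: 0.0501
gripper_force: 0.0
[0.55062743 0.13806311 0.23118855] [ 1.80663903e-01  1.73211660e-01  1.27045935e+00 -7.96575577e-05
  1.69808640e+00  1.98728055e+00] [[ 0.972 -0.234 -0.   ]
 [-0.234 -0.972 -0.   ]
 [-0.     0.    -1.   ]] 0.05006870153448419 [-0.21634951 -0.06020215  0.07763734]
scene 48 [292.0625 170.375 ] [290 164] [295 175]
[0.12781254 0.99179834]
top 19 [227.42105263 187.78947368] [225 183] [229 192]
[-0.41856952  0.90818476]
[0.5489828  0.13816185]
```

Scaled: 0.04 m is 0.8, 0.03 m is 0.6, 0.05 rad / 3.1416 = 0.0159.

```bash
echo '[[0.05, 0, 0, 0.8, 0.0159], [0.05, 0, 0, 0.8, 0], [0.05, 0, 0, 0.6, 0], [0.05, 0, 0, 0.32, 0], [0.03, 0, 0, 0, 0], [0.03, 0, 0, 0, 0], [0.024, 0, 0, 0, 0], [0.024, 0, 0, 0, 0]]' > next.json && python3 shift.py next.json
python3 - <<'E'
from bench import env, monitor, snapshot
from h import *
a=snapshot("scene")["img"];b=snapshot("top")["img"]
cv2.imwrite("pics/z1.png",np.hstack([crop(a,265,140,56,60,7),crop(b,200,150,56,60,7)]))
E
```

```text
clock: 3.4
tool_pos: [0.5514, 0.1382, 0.1069]
tcp_rot: [-0.0, 0.99, -0.143, 0.001]
ft_force: [-0.3, 0.8, -0.7]
width: 0.0243
gripper_force: 0.0
```

View pics/z1.png

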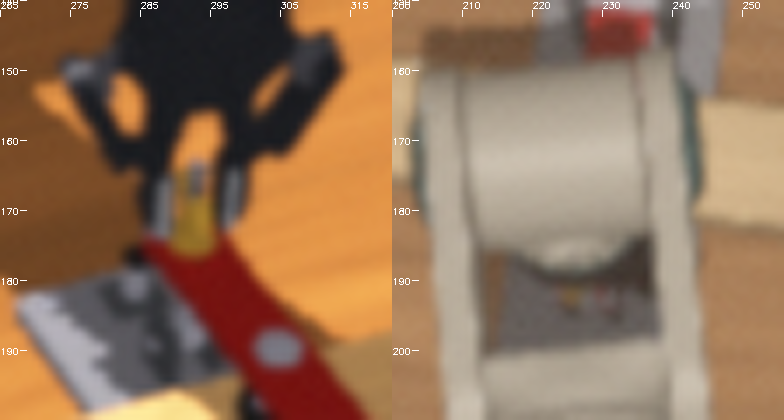

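The nut, at about (292,170) in the scene view, sits centred between the pads, whose inner edges are near 288.5 and 296. I'll close gently.

```bash
echo '[[0.018, 0, 0, 0, 0], [0.018, 0, 0, 0, 0]]' > next.json && python3 shift.py next.json; echo '[[0.014, 0, 0, 0, 0], [0.014, 0, 0, 0, 0]]' > next.json && python3 shift.py next.json;echo '[[0.012, 0, 0, 0, 0], [0.012, 0, 0, 0, 0]]' > next.json && python3 shift.py next.json
```

```text
clock: 3.7
tool_pos: [0.5507, 0.1381, 0.1055]
tcp_rot: [-0.0, 0.99, -0.144, 0.0]
ft_force: [0.3, 0.2, -0.1]
width: 0.0182
gripper_force: 0.0
clock: 3.9
tool_pos: [0.5509, 0.1387, 0.1055]
tcp_rot: [-0.001, 0.99, -0.143, 0.0]
ft_force: [1.9, 3.4, 0.2]
width: 0.0141
gripper_force: 2.3
clock: 4.1
tool_pos: [0.5509, 0.1393, 0.1056]
tcp_rot: [-0.001, 0.99, -0.143, 0.0]
ft_force: [0.2, 6.4, 0.8]
width: 0.0119
gripper_force: 4.1
```

Scaled: -0.002 m is -0.04.

```bash
echo '[[0.012, 0, -0.04, 0, 0], [0.012, 0, 0, 0, 0]]' > next.json && python3 shift.py next.json;echo '[[0.011, 0, 0, 0, 0], [0.010, 0, 0, 0, 0], [0.010, 0, 0, 0, 0]]' > next.json && python3 shift.py next.json
```

```text
clock: 4.3
tool_pos: [0.5513, 0.14, 0.1055]
tcp_rot: [0.0, 0.99, -0.144, 0.0]
ft_force: [-0.3, 2.1, 1.7]
width: 0.0121
gripper_force: 0.9
clock: 4.6
tool_pos: [0.5513, 0.1402, 0.1055]
tcp_rot: [-0.0, 0.99, -0.144, 0.0]
ft_force: [-0.5, 2.1, 2.4]
width: 0.0104
gripper_force: 9.8
```

Scaled: -0.001 m is -0.02, -0.0003 m is -0.006, -0.12 rad / 3.1416 = -0.0382.

```bash
echo '[[0.007, 0, -0.02, 0, 0], [0.007, 0, 0, 0, 0], [0.007, 0, 0, -0.004, -0.0255], [0.007, 0, 0, -0.006, -0.0382], [0.007, 0, 0, -0.006, -0.0382], [0.007, 0, 0, -0.006, -0.0382], [0.007, 0, 0, 0, 0]]' > next.json && python3 shift.py next.json 25; python3 -c "
from bench import env, monitor, snapshot
s=monitor.sense();print(s['torque'],s['ft_force'])"
```

```text
clock: 5.3
tool_pos: [0.5517, 0.1408, 0.1067]
tcp_rot: [0.0, 0.997, 0.076, 0.0]
ft_force: [-1.8, 0.7, 4.7]
width: 0.009
gripper_force: 28.3
[0.1036953  0.216933   0.04416464] [-1.77531606  0.70656808  4.74059927]
```

Scaled: -0.0003 m is -0.006, -0.12 rad / 3.1416 = -0.0382.

```bash
echo '[[0.007, 0, 0, -0.006, -0.0382], [0.007, 0, 0, -0.006, -0.0382], [0.007, 0, 0, -0.006, -0.0382], [0.007, 0, 0, -0.006, -0.0382], [0.007, 0, 0, -0.006, -0.0382], [0.007, 0, 0, -0.006, -0.0382], [0.007, 0, 0, 0, 0]]' > next.json && python3 shift.py next.json;echo '[[0.007, 0, 0, -0.006, -0.0382], [0.007, 0, 0, -0.006, -0.0382], [0.007, 0, 0, -0.006, -0.0382], [0.007, 0, 0, -0.006, -0.0382], [0.007, 0, 0, -0.006, -0.0382], [0.007, 0, 0, -0.006, -0.0382], [0.007, 0, 0, 0, 0]]' > next.json && python3 shift.py next.json
```

```text
clock: 6.0
tool_pos: [0.5516, 0.1413, 0.1085]
tcp_rot: [-0.0, 0.907, 0.422, 0.0]
ft_force: [-0.8, 2.8, 6.2]
width: 0.0093
gripper_force: 28.3
clock: 6.7
tool_pos: [0.5515, 0.1415, 0.1103]
tcp_rot: [-0.0, 0.7, 0.714, 0.0]
ft_force: [-1.5, 3.0, 4.5]
width: 0.0095
gripper_force: 28.1
```

Scaled: -0.0003 m is -0.006, -0.12 rad / 3.1416 = -0.0382.

```bash
echo '[[0.007, 0, 0, -0.006, -0.0382], [0.007, 0, 0, -0.006, -0.0382], [0.007, 0, 0, -0.006, -0.0382], [0.007, 0, 0, -0.006, -0.0382], [0.007, 0, 0, -0.006, -0.0382], [0.007, 0, 0, -0.006, -0.0382], [0.007, 0, 0, 0, 0]]' > next.json && python3 shift.py next.json;echo '[[0.007, 0, 0, -0.006, -0.0382], [0.007, 0, 0, -0.006, -0.0382], [0.007, 0, 0, -0.006, -0.0382], [0.007, 0, 0, -0.006, -0.0382], [0.007, 0, 0, -0.006, -0.0382], [0.007, 0, 0, -0.006, -0.0382], [0.007, 0, 0, -0.004, -0.0255], [0.007, 0, 0, 0, 0], [0.007, 0, 0, 0, 0]]' > next.json && python3 shift.py next.json; python3 -c "
from bench import env, monitor, snapshot
s=monitor.sense();print(s['torque'],s['ft_force'],s['qpos'])"
```

```text
clock: 7.4
tool_pos: [0.5512, 0.1413, 0.1121]
tcp_rot: [-0.0, 0.404, 0.915, 0.0]
ft_force: [-3.4, 2.8, 6.3]
width: 0.0091
gripper_force: 28.5
clock: 8.3
tool_pos: [0.551, 0.1407, 0.1141]
tcp_rot: [-0.001, 0.018, 1.0, -0.0]
ft_force: [-5.8, 0.4, 8.0]
width: 0.0093
gripper_force: 28.9
[0.09733377 1.0247232  0.04143472] [-5.8397594   0.4035785   8.03483391] [ 1.85254560e-01  2.42009272e-01  1.42736711e+00 -3.87487771e-04
  1.47372199e+00 -1.34988062e+00]
```

Scaled: 0.001 m is 0.02, -0.0002 m is -0.004.

```bash
for i in 1 2 3; do echo '[[0.007, 0.02, 0, -0.004, 0], [0.007, 0, 0, 0, 0]]' > next.json && python3 shift.py next.json | egrep "pos|force"; done; python3 -c "
from bench import env, monitor, snapshot
s=monitor.sense();print(s['torque'],s['ft_force'])"
```

```text
tool_pos: [0.5507, 0.1407, 0.1142]
ft_force: [-2.4, 0.2, 4.9]
gripper_force: 28.5
tool_pos: [0.5499, 0.1408, 0.1143]
ft_force: [1.9, -0.4, 3.6]
gripper_force: 28.1
tool_pos: [0.5488, 0.1408, 0.1143]
ft_force: [2.6, -0.3, 1.6]
gripper_force: 27.6
[-0.04148267 -0.8734468   0.00565013] [ 2.61534408 -0.25531034  1.57401588]
```

Scaled: 0.001 m is 0.02.

```bash
for i in 1 2 3 4; do echo '[[0.007, 0.02, 0, 0, 0], [0.007, 0, 0, 0, 0]]' > next.json && python3 shift.py next.json 20| egrep "pos|force"; python3 -c "
from bench import env, monitor, snapshot
s=monitor.sense();print(s['torque'],s['width'])"; done
```

```text
tool_pos: [0.5476, 0.1409, 0.1143]
ft_force: [3.3, -0.4, 0.7]
gripper_force: 28.3
[-0.11968113 -0.96567418 -0.07544494] 0.009377046969418254
tool_pos: [0.5465, 0.1409, 0.1143]
ft_force: [3.5, -1.3, 0.8]
gripper_force: 28.9
[-0.24475726 -0.99299824 -0.08623777] 0.009093241526713246
tool_pos: [0.5454, 0.141, 0.1142]
ft_force: [3.4, -1.8, 0.8]
gripper_force: 29.2
[-0.2518413  -1.02638258 -0.14192417] 0.00911049546991579
tool_pos: [0.5444, 0.1411, 0.1143]
ft_force: [4.2, -2.2, -0.7]
gripper_force: 29.3
[-0.37649726 -1.08076956 -0.11922113] 0.009505278260614305
```

Scaled: 0.001 m is 0.02, -0.0004 m is -0.008.

```bash
for i in 1 2 3; do echo '[[0.007, 0.02, -0.008, 0, 0], [0.007, 0.02, 0, 0, 0], [0.007, 0, 0, 0, 0]]' > next.json && python3 shift.py next.json 20| egrep "pos|force"; python3 -c "
from bench import env, monitor, snapshot
s=monitor.sense();print(s['torque'],s['width'])"; done
```

```text
tool_pos: [0.5422, 0.141, 0.1142]
ft_force: [3.1, 0.2, -1.3]
gripper_force: 29.3
[ 0.06322641 -0.96150663 -0.05550846] 0.009565801207651367
tool_pos: [0.5403, 0.1409, 0.1142]
ft_force: [3.6, 2.4, -2.3]
gripper_force: 28.9
[ 0.37473172 -1.08949915 -0.04472785] 0.009181584321206504
tool_pos: [0.5382, 0.1408, 0.1141]
ft_force: [5.4, 4.0, -3.2]
gripper_force: 28.6
[ 0.65219995 -1.05991619 -0.09874351] 0.009813167544534002
```

Scaled: 0.0006 m is 0.012.

```bash
echo '[[0.007, 0, 0.012, 0.012, 0], [0.007, 0, 0, 0, 0]]' > next.json && python3 shift.py next.json 20| egrep "pos|force"; echo '[[0.007, 0.02, 0, 0.002, 0], [0.007, 0, 0, 0, 0]]' > next.json && python3 shift.py next.json| egrep "pos|force";echo '[[0.007, 0.02, 0, 0.002, 0], [0.007, 0, 0, 0, 0]]' > next.json && python3 shift.py next.json| egrep "pos|force"
python3 - <<'E'
from bench import env, monitor, snapshot
from h import *
a=snapshot("scene")["img"]
cv2.imwrite("pics/z2.png",crop(a,262,150,60,50,10))
E
```

```text
tool_pos: [0.5384, 0.141, 0.114]
ft_force: [3.6, 2.5, 0.4]
gripper_force: 29.0
tool_pos: [0.5376, 0.141, 0.1139]
ft_force: [4.0, 3.0, 0.2]
gripper_force: 29.1
tool_pos: [0.5366, 0.141, 0.1138]
ft_force: [3.9, 2.3, 0.1]
gripper_force: 29.3
```

View pics/z2.png

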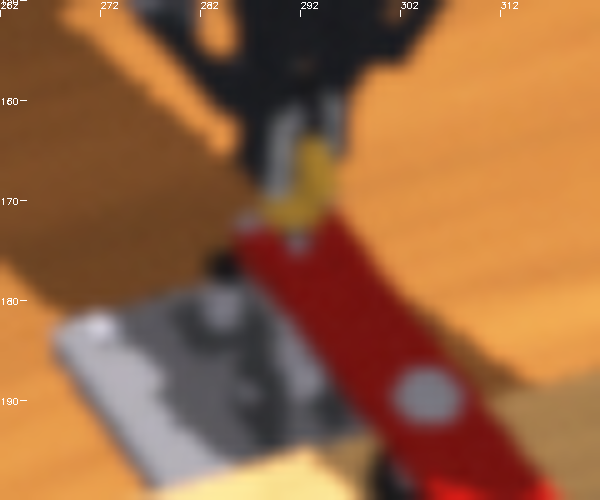

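The nut, at (293,168), stands above the lug and bare shank shows in the slot at (291,174). There's no sign of it catching on the lip, so I'll continue to about 0.2 rad.

Scaled: 0.001 m is 0.02, 0.0002 m is 0.004.

```bash
for i in 1 2 3; do echo '[[0.007, 0.02, 0.004, 0.002, 0], [0.007, 0.02, 0, 0.004, 0], [0.007, 0, 0, 0, 0]]' > next.json && python3 shift.py next.json 20| egrep "pos|force"; done
```

```text
tool_pos: [0.5346, 0.1411, 0.1135]
ft_force: [4.0, 3.1, 1.4]
gripper_force: 29.5
tool_pos: [0.5325, 0.1413, 0.1132]
ft_force: [3.8, 1.8, 1.8]
gripper_force: 29.9
tool_pos: [0.5305, 0.1414, 0.1128]
ft_force: [3.9, 0.1, 2.9]
gripper_force: 30.2
```

```bash
echo '[[0.014, 0, 0, 0, 0], [0.014, 0, 0, 0, 0], [0.014, 0, 0, 0, 0], [0.014, 0, 0, 0, 0]]' > next.json && python3 shift.py next.json
python3 - <<'E'
from bench import env, monitor, snapshot
from h import *
a=snapshot("scene")["img"]
cv2.imwrite("pics/z3.png",crop(a,262,150,60,50,10))
E
```

```text
clock: 12.55
tool_pos: [0.5297, 0.1414, 0.1125]
tcp_rot: [-0.001, 0.015, 1.0, -0.0]
ft_force: [-1.7, -0.5, 5.0]
width: 0.0143
gripper_force: 2.7
```

View pics/z3.png

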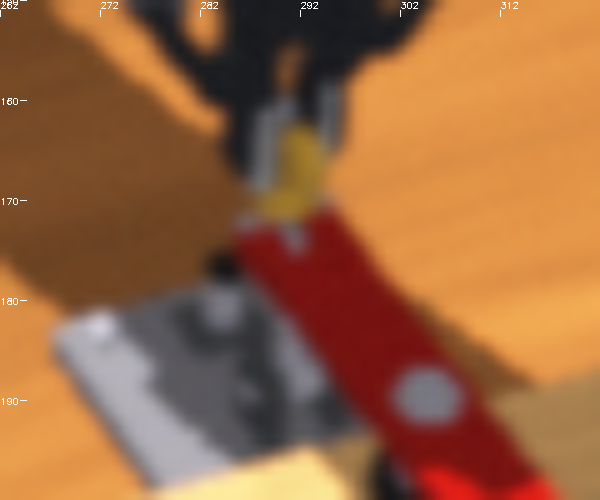

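Scaled: -0.001 m is -0.02.

```bash
echo '[[0.017, 0, 0, -0.02, 0], [0.017, 0, 0, -0.02, 0], [0.017, 0, 0, 0, 0], [0.017, 0, 0, 0, 0]]' > next.json && python3 shift.py next.json
```

```text
clock: 13.0
tool_pos: [0.5302, 0.1415, 0.1142]
tcp_rot: [-0.001, 0.015, 1.0, -0.0]
ft_force: [0.3, -0.5, -1.2]
width: 0.0172
gripper_force: 0.0
```

```bash
echo '[[0.007, 0, 0, 0, 0], [0.007, 0, 0, 0, 0], [0.007, 0, 0, 0, 0], [0.007, 0.078, 0, 0.018, 0], [0.007, 0.078, 0, 0.02, 0], [0.007, 0, 0, 0, 0]]' > next.json && python3 shift.py next.json 20; echo '[[0.007, 0.152, 0, 0.05, 0], [0.007, 0.148, 0, 0.062, 0], [0.007, 0, 0, 0, 0]]' > next.json && python3 shift.py next.json
```

```text
clock: 13.6
tool_pos: [0.5226, 0.1418, 0.1127]
tcp_rot: [0.0, 0.015, 1.0, -0.0]
ft_force: [3.3, -0.6, -2.6]
width: 0.0097
gripper_force: 26.2
clock: 13.9
tool_pos: [0.5069, 0.1423, 0.1071]
tcp_rot: [-0.0, 0.015, 1.0, -0.0]
ft_force: [2.4, -0.5, -0.3]
width: 0.0095
gripper_force: 26.4
```

Scaled: 0.0071 m is 0.142, 0.0068 m is 0.136.

```bash
echo '[[0.007, 0.142, 0, 0.074, 0], [0.007, 0.136, 0, 0.084, 0], [0.007, 0.128, 0, 0.096, 0], [0.007, 0, 0, 0, 0]]' > next.json && python3 shift.py next.json; echo '[[0.007, 0.12, 0, 0.106, 0], [0.007, 0.112, 0, 0.114, 0], [0.007, 0.102, 0, 0.124, 0], [0.007, 0, 0, 0, 0], [0.007, 0, 0, 0, 0]]' > next.json && python3 shift.py next.json
```

```text
clock: 14.3
tool_pos: [0.4862, 0.1431, 0.0939]
tcp_rot: [-0.001, 0.015, 1.0, 0.0]
ft_force: [0.4, 1.5, 2.6]
width: 0.0092
gripper_force: 27.6
clock: 14.8
tool_pos: [0.4698, 0.1435, 0.0765]
tcp_rot: [-0.001, 0.015, 1.0, 0.0]
ft_force: [-1.4, 3.5, -0.2]
width: 0.0094
gripper_force: 30.1
```

Scaled: 0.0024 m is 0.048, 0.0018 m is 0.036.

```bash
for r in '0.007 0.0018 0.0006 0.0024 0' '0.007 0.0017 0 0.0025 0' '0.007 0.0016 0 0.0025 0'; do :; done
echo '[[0.007, 0.036, 0.012, 0.048, 0], [0.007, 0, 0, 0, 0]]' > next.json && python3 shift.py next.json|egrep "pos|ft"; echo '[[0.007, 0.034, 0, 0.05, 0], [0.007, 0, 0, 0, 0]]' > next.json && python3 shift.py next.json|egrep "pos|ft";echo '[[0.007, 0.032, 0, 0.05, 0], [0.007, 0, 0, 0, 0]]' > next.json && python3 shift.py next.json|egrep "pos|ft"
```

```text
tool_pos: [0.4688, 0.1438, 0.0749]
ft_force: [-2.3, 1.9, 4.8]
tool_pos: [0.4674, 0.1438, 0.0727]
ft_force: [-1.6, 0.9, 5.0]
tool_pos: [0.4657, 0.1439, 0.0701]
ft_force: [-2.9, 0.6, 5.2]
```

Scaled: 0.0025 m is 0.05, 0.0016 m is 0.032.

```bash
echo '[[0.007, 0.032, 0, 0.05, 0], [0.007, 0, 0, 0, 0], [0.007, 0, 0, 0, 0]]' > next.json && python3 shift.py next.json|egrep "pos|ft"; echo '[[0.007, 0.03, 0, 0.052, 0], [0.007, 0, 0, 0, 0], [0.007, 0, 0, 0, 0]]' > next.json && python3 shift.py next.json|egrep "pos|ft"
python3 - <<'E'
from bench import env, monitor, snapshot
from h import *
a=snapshot("scene")["img"]
cv2.imwrite("pics/z4.png",crop(a,262,150,60,50,10))
E
```

```text
tool_pos: [0.4643, 0.144, 0.0677]
ft_force: [-1.9, 0.2, 5.3]
tool_pos: [0.4627, 0.1441, 0.0649]
ft_force: [-1.6, 0.5, 5.2]
```

View pics/z4.png

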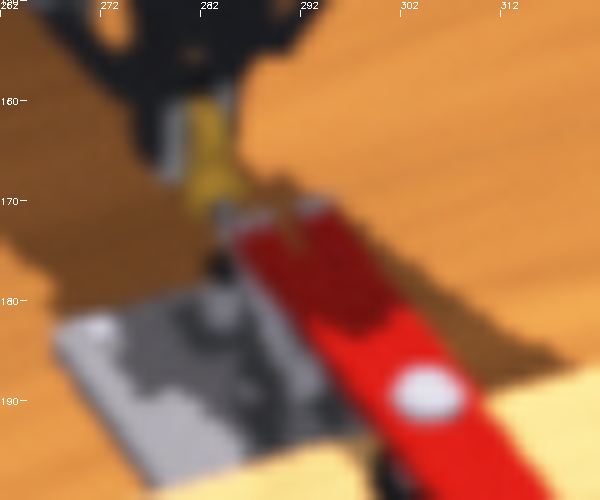

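The nut is at (282,165). The black stud tip, at (283.5,176.5), is just below the shank. I'll estimate the contact angle from the tip's height.

Run:
```python
from h import *
C=load()["scene"]
im=cv2.imread("pics/scene0.png")
g=cv2.cvtColor(im,cv2.COLOR_BGR2GRAY)[172:183,278:290]; print(g)
for h in(35,38,41,44,47,50,53):
    P=[.551-.054,.141,h/1000]; d=np.hypot(54,h-35)
    print(h,proj(C,P)[0].round(1),"phi",round(np.pi/2-np.arctan2(h-35,54)-np.arcsin(11/d),3))
```

```text
[[153 153 153 153 154 154 155 164 183 181 172 175]
 [154 154 154 154 153 152 145 137 140 138 144 162]
 [156 154 153 151 146 138 121  98  91  93 114 143]
 [154 153 153 150 128  98  73  61  61  76  96 119]
 [154 156 156 147 110  65  41  42  53  64  83  98]
 [156 156 156 151 123  77  43  46  71  76  77  83]
 [157 161 162 165 161 118  78  81 107 113  88  74]
 [164 169 168 169 166 137 115 111 125 136 112  78]
 [167 154 141 134 134 128 121 115 115 130 128 101]
 [158 131 114 111 114 117 117 104  89 104 126 128]
 [164 134 110 105 106 106 100  85  69  75 110 138]]
35 [283.5 178.7] phi 1.366
38 [283.5 178.1] phi 1.31
41 [283.6 177.4] phi 1.256
44 [283.6 176.8] phi 1.203
47 [283.7 176.1] phi 1.152
50 [283.7 175.5] phi 1.102
53 [283.7 174.8] phi 1.055
```

Scaled: 0.0026 m is 0.052, 0.0014 m is 0.028.

```bash
echo '[[0.007, 0.028, 0, 0.052, 0], [0.007, 0, 0, 0, 0], [0.007, 0, 0, 0, 0]]' > next.json && python3 shift.py next.json|egrep "pos|ft"; echo '[[0.007, 0.026, 0, 0.054, 0], [0.007, 0, 0, 0, 0], [0.007, 0, 0, 0, 0]]' > next.json && python3 shift.py next.json|egrep "pos|ft"; python3 -c "
from bench import env, monitor, snapshot
print(monitor.sense()['torque'])"
```

```text
tool_pos: [0.4613, 0.1441, 0.0623]
ft_force: [-0.9, 0.1, 3.9]
tool_pos: [0.4599, 0.1442, 0.0594]
ft_force: [-0.4, 0.3, 3.0]
[-0.07465319 -0.3598214  -0.05863824]
```

```bash
echo '[[0.007, 0.016, 0, 0.036, 0], [0.007, 0, 0, 0, 0], [0.007, 0, 0, 0, 0]]' > next.json && python3 shift.py next.json|egrep "pos|ft"; echo '[[0.007, 0.016, 0, 0.036, 0], [0.007, 0, 0, 0, 0], [0.007, 0, 0, 0, 0]]' > next.json && python3 shift.py next.json|egrep "pos|ft"; python3 -c "
from bench import env, monitor, snapshot
print(monitor.sense()['torque'])"
```

```text
tool_pos: [0.4591, 0.1443, 0.0577]
ft_force: [-0.5, 0.2, 3.6]
tool_pos: [0.4582, 0.1443, 0.0558]
ft_force: [0.7, -0.4, 4.5]
[-0.02572606 -0.34154808 -0.0790009 ]
```

Scaled: 0.0014 m is 0.028, 0.0006 m is 0.012.

```bash
echo '[[0.007, 0.012, 0, 0.028, 0], [0.007, 0, 0, 0, 0], [0.007, 0, 0, 0, 0], [0.007, 0, 0, 0, 0]]' > next.json && python3 shift.py next.json|egrep "pos|ft"; python3 -c "
from bench import env, monitor, snapshot
print(monitor.sense()['torque'])"
```

```text
tool_pos: [0.4577, 0.1443, 0.0545]
ft_force: [-0.9, -0.8, 4.3]
[-0.09174687 -0.38101052 -0.05671565]
```

Scaled: 0.0014 m is 0.028, 0.0006 m is 0.012.

```bash
for i in 1; do echo '[[0.007, 0.012, 0, 0.028, 0], [0.007, 0, 0, 0, 0], [0.007, 0, 0, 0, 0]]' > next.json && python3 shift.py next.json|egrep "pos|ft"; echo '[[0.007, 0, 0, 0, 0]]' > next.json && python3 shift.py next.json|egrep "ft";echo '[[0.007, 0, 0, 0, 0]]' > next.json && python3 shift.py next.json|egrep "ft"; done
python3 - <<'E'
from bench import env, monitor, snapshot
from h import *
a=snapshot("scene")["img"];b=snapshot("top")["img"]
g=cv2.cvtColor(a,cv2.COLOR_BGR2GRAY)[166:183,276:292]; print(g)
E
```

```text
tool_pos: [0.4571, 0.1444, 0.053]
ft_force: [0.7, 1.5, 4.1]
ft_force: [0.4, 0.2, 2.8]
ft_force: [-0.0, -0.2, 2.9]
[[ 39  68  98  95  99 110 111  99  79  85 110 130 130 138 150 157]
 [ 46  72 100  94  99 109 110 106  91  82  85  95  93  99 113 135]
 [ 61  84 106 104 107 115 119 116 103  88  82  80  79  81  85  97]
 [ 79  95 111 110 113 120 122 118 110 100  87  79  76  78  79  83]
 [ 78  85  96 102 111 116 114 108 104  99  90  85  85  81  79  85]
 [ 77  78  81  87 101 108 103 100  95  96  95  95  96  84  76  75]
 [ 75  76  75  79  90  96  96 102  97  91  96  91  85  75  70  63]
 [ 75  75  76  77  80  84  87 102 106  90  75  66  62  60  62  62]
 [ 75  76  76  77  75  76  76  89 105  89  61  52  49  53  56  62]
 [ 76  76  76  76  76  73  65  67  92  91  69  51  49  48  52  55]
 [ 77  76  76  76  76  73  56  45  72  95  84  60  48  48  50  50]
 [ 77  78  77  77  77  74  62  47  59  94  99  75  54  48  48  48]
 [ 76  74  77  80  80  82  84  79  75  95 109  95  69  50  47  48]
 [ 77  76  80  84  82  86  97 107 110 112 114 112  93  65  49  48]
 [ 86  85  82  77  72  71  93 113 120 114 105 113 111  85  60  51]
 [ 88  87  80  68  59  62  85 108 115 103  87 105 118 103  79  63]
 [ 88  88  83  72  59  56  71  91  97  85  71  87 114 115  94  71]]
```

Scaled: 0.0018 m is 0.036, 0.0007 m is 0.014.

```bash
for i in 1 2; do echo '[[0.007, 0.014, 0, 0.036, 0], [0.007, 0, 0, 0, 0], [0.007, 0, 0, 0, 0]]' > next.json && python3 shift.py next.json|egrep "pos|ft"; echo '[[0.007, 0, 0, 0, 0]]' > next.json && python3 shift.py next.json|egrep "ft";echo '[[0.007, 0, 0, 0, 0]]' > next.json && python3 shift.py next.json|egrep "ft"; done
```

```text
tool_pos: [0.4564, 0.1444, 0.0513]
ft_force: [-0.1, 0.8, 4.1]
ft_force: [0.4, 0.8, 3.5]
ft_force: [0.5, 0.7, 4.6]
tool_pos: [0.4558, 0.1444, 0.0497]
ft_force: [0.8, 0.6, 5.1]
ft_force: [-0.1, 0.1, 4.9]
ft_force: [0.7, -0.3, 5.1]
```

Force is now climbing at about 0.6 N/mm, close to the stud's stiffness as seen at the grip. One more step to confirm.

Scaled: 0.0014 m is 0.028, 0.0005 m is 0.01.

```bash
echo '[[0.007, 0.01, 0, 0.028, 0], [0.007, 0, 0, 0, 0], [0.007, 0, 0, 0, 0]]' > next.json && python3 shift.py next.json|egrep "pos|ft"; echo '[[0.007, 0, 0, 0, 0]]' > next.json && python3 shift.py next.json|egrep "ft";echo '[[0.007, 0, 0, 0, 0]]' > next.json && python3 shift.py next.json|egrep "ft"
```

```text
tool_pos: [0.4554, 0.1444, 0.0485]
ft_force: [-0.2, 0.0, 6.2]
ft_force: [-0.1, -0.5, 5.2]
ft_force: [-0.4, -0.7, 5.9]
```

Scaled: -0.001 m is -0.02, -0.0004 m is -0.008.

```bash
echo '[[0.007, -0.008, 0, -0.02, 0], [0.007, -0.008, 0, -0.02, 0], [0.007, 0, 0, 0, 0], [0.007, 0, 0, 0, 0], [0.007, 0, 0, 0, 0]]' > next.json && python3 shift.py next.json|egrep "pos|ft"; python3 -c "
from bench import env, monitor, snapshot
print(monitor.sense()['width'])"
```

```text
tool_pos: [0.4557, 0.1444, 0.0497]
ft_force: [0.8, 0.3, -0.3]
0.00945963871996328
```

```bash
echo '[[0.0090, 0, 0, 0, 0], [0.0093, 0, 0, 0, 0], [0.0096, 0, 0, 0, 0], [0.0098, 0, 0, 0, 0], [0.0100, 0, 0, 0, 0], [0.0102, 0, 0, 0, 0], [0.0104, 0, 0, 0, 0], [0.0108, 0, 0, 0, 0], [0.0112, 0, 0, 0, 0], [0.012, 0, 0, 0, 0]]' > next.json && python3 shift.py next.json; echo '[[0.014, 0, 0, 0, 0], [0.016, 0, 0, 0, 0], [0.02, 0, 0, 0, 0], [0.03, 0, 0, 0, 0], [0.03, 0, 0, 0, 0]]' > next.json && python3 shift.py next.json
python3 - <<'E'
from bench import env, monitor, snapshot
from h import *
a=snapshot("scene")["img"]
cv2.imwrite("pics/z5.png",crop(a,262,150,60,50,10))
E
```

```text
clock: 21.25
tool_pos: [0.4559, 0.1443, 0.0501]
tcp_rot: [-0.0, 0.015, 1.0, -0.0]
ft_force: [0.1, -0.0, 0.0]
width: 0.012
gripper_force: 0.0
clock: 21.75
tool_pos: [0.456, 0.1444, 0.0501]
tcp_rot: [0.0, 0.015, 1.0, -0.0]
ft_force: [0.9, -0.2, 0.1]
width: 0.0298
gripper_force: 0.0
```

View pics/z5.png

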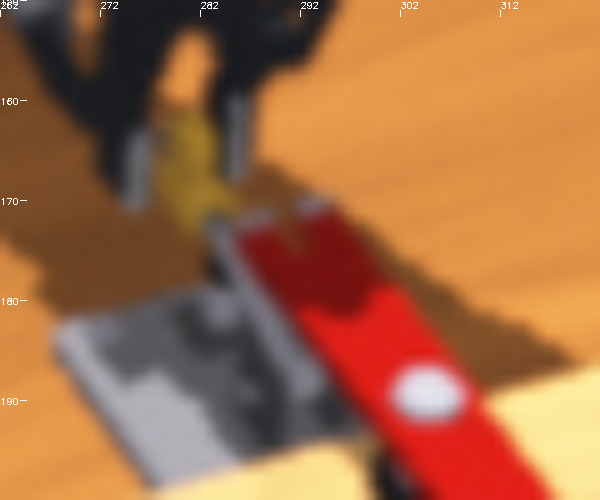

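The freed bolt lies on the stud, with the nut at (280,167), the shank running over the tip at (283,175) and the fingers clear on both sides. I'll lift straight away.

Units first: shifts go in shares of 50 mm and turns go in shares of pi rad. So -0.04 m is -0.8, -0.03 m is -0.6.

```bash
echo '[[0.04, 0, 0, -0.2, 0], [0.04, 0, 0, -0.4, 0], [0.04, 0, 0, -0.6, 0], [0.04, 0, 0, -0.6, 0], [0.04, 0, 0, -0.8, 0], [0.04, 0, 0, 0, 0], [0.04, 0, 0, 0, 0]]' > next.json && python3 shift.py next.json
python3 - <<'E'
from bench import env, monitor, snapshot
from h import *
a=snapshot("scene")["img"];b=snapshot("top")["img"]
cv2.imwrite("pics/z6.png",np.hstack([crop(a,255,150,56,60,7),crop(b,200,150,56,60,7)]))
E
```

```text
clock: 22.5
tool_pos: [0.4565, 0.1445, 0.1816]
tcp_rot: [0.001, 0.015, 1.0, 0.0]
ft_force: [0.2, -0.2, -0.8]
width: 0.0401
gripper_force: 0.0
```

View pics/z6.png

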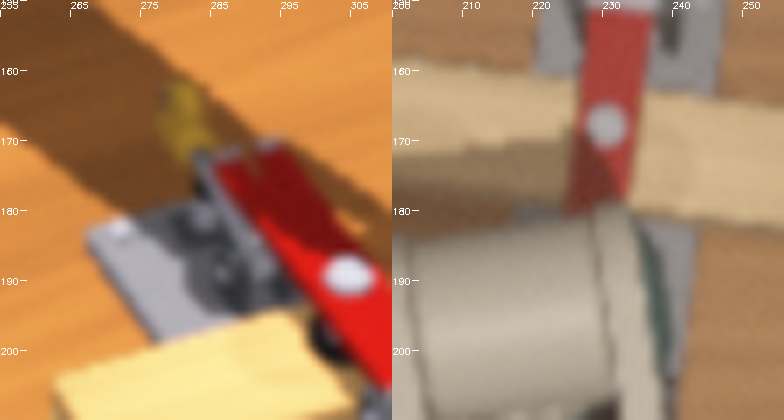

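The bolt lies at rest on the stud, with the nut at about (280,167). The bar is free and the board hasn't moved.

```bash
python3 -c "
from bench import env, monitor, snapshot
print(env.hand_in())"
```

```text
the job is handed in; nothing more can be done
None
```

The job is handed in: the wing nut was backed off to about 3.5 rad, the eyebolt was swung out and lowered under grip onto the rest stud at about 1.2 rad, then released; the last picture shows it lying there clear of the bar, but the hand-in returned no verdict.

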